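# Stop the jig plate rocking

## Robot

A 6-joint arm with a two-finger parallel gripper is mounted at the origin on the work surface; the furniture and walls round the work are solid. World frame = base frame: x ahead of the robot, y to its left, z up, the work surface at z = 0. Lengths are in m, angles in rad, forces in N, time in s.
With the tool pointing down it reaches from about 0.275 to 0.975 m from the base axis. Payload 8.4 kg.
Tool frame: the origin (TCP) lies at the very end of the fingers, on their centre line; the grasp point (between the pads) lies 19 mm behind it; z points along the fingers, y is the line along which they close (so a half turn about z gives the same grasp; the last joint's range is limited). The gripper opens to 92 mm and grips with 3 to 60 N. Pads are 20 mm wide; open, the fingers measure 128 mm over their backs; the gripper's body (75 mm by 189 mm) begins 69 mm behind the grasp point.
Start: joints at [1.146, 0.353, 1.633, -0, 1.155, -0.002], TCP at [0.256, 0.57, 0.215] pointing down, gripper open.
Joint ranges: [-2.63, 2.63], [-0.92, 2.1], [0.06, 2.66], [-1.3, 4.44], [0, 2.69], [-3.02, 3.02]. Speed limits (rad/s): [2.22, 2.22, 2.79, 3.14, 3.14, 3.14].

## Interface

Orientations are given as a rotation vector (axis times angle).
In Python, from workcell import get_state, get_image, calibration, close_job, boxes_of, landmark_of gives the robot as it stands.
- The arm moves only by the tool step_arm, never from a script. Its argument "rows" is a list of rows, each a list of 3 entries, a list of its own where there are three numbers: the shift along the tool's x, y, z in m, then the turn about the tool's z in degrees, then the opening in per cent of the stroke, from 0 (shut) to 100 (fully open). A call has 1 to 10 rows; each row is the pose to reach, as a shift and turn from the pose commanded when the call began, along the tool's axes at that moment; what a row does not reach only later rows make up. A row lasts 1/10 s, in which the tool goes at most 50 mm and 8.59 degrees, less where a joint would pass 70% of its speed; a pose out of reach is approached as far as the arm can. A call with a gripper value outside its range is refused whole. The fingers move at their own pace and stop on an object; the grip force is fixed at half the most. Time passes only in rows, so rows that repeat a pose let the fingers close. It gives the time, the measured TCP pose, the force, the opening and the grip force at its end, in the units of the state.
- get_state(): the state, without advancing time (a new reading comes with each control period).
- get_image(name): name is "scene" or "top"; returns the picture (480x640x3 uint8, red, green, blue); there is no depth.
- calibration(name): a dict with "fx", "fy", "cx", "cy" (pixels), "eye" and "attitude" of the camera in the world. Camera axes: x right, y down, z forward; pixel columns grow to the right and rows downward; lengths in m; the calibration is good to about 2 mm. A picture is of the moment at which its call begins. calibration takes no time and is no camera call.
- close_job(): hands the job in; it is judged then, once.
Trained networks look in the newest picture that a camera, given by its name, has taken for a name from the list of things; names that differ only in an ending like _2 or _b are one class to them, and where a whole thing is asked for, a point or a joint stands for the part that bears it (a point fixed in the world has none). Each returns a list of dicts, best first, with "score" (0 to 1); they miss things now and then, are a little off and sometimes report something else, mostly with a low value. They report only what shows in the picture. A call takes as long as a camera call.
- boxes_of(camera, label): "uv" ([column, row] in pixels, amid what is visible of it).
- landmark_of(camera, label): "uv" ([column, row] in pixels: a listed point, or the origin of a listed thing).
The state is a dict: "clock": time; "q": joint angles; "dq": joint speeds; "joint_efforts": joint torques, N m; "eef_pos": TCP position; "eef_rot": TCP orientation; "ft_force": force on the tool from outside, world axes, zero at the start; "moment": the same for the moment, N m; "grip_width": finger opening in m; "grip_force": force on a finger pad.
Only numpy, scipy, OpenCV 4.12 (cv2) and the standard library are available. Lean on these libraries where they do the work, as an engineer would, in place of code of your own. Each camera call takes 0.05 s, during which the arm holds its last target. There are 200 camera calls.

## Task

The aluminium plate of the slate jig rocks at one corner. With closed fingertips press down on the ring marks at its corners, one after another, until you find the corner that dips, then press the orange shim beside that corner fully down so that the plate sits firm and level. Leave the other three shims up, grasp or lift nothing, do not disturb the things lying about, and finish clear of everything.

Things in the scene. Friction and masses are not known exactly. Their poses are not given: they have to be found in the camera images.
- jig_base: Fixed blue steel jig base, 172 x 248 x 12 mm, on the bench; origin under its middle, z up, x away from the robot ('far') and y to the left, up to a small yaw. It carries a square aluminium plate in a low rim in the middle and four black shim guides, two on each y side.
- plate_centre (a point): Centre of the plate's top face, 36 mm above the bench; z is its normal. Plate 152 x 152 x 10 mm, edges along the base's x and y, held by one rubber-sprung centre bolt whose head stands 10 mm above the plate. Each corner rests on a hidden packing; one of the four, not to be told by eye, is 4 mm too thin.
- corner_near_left (a point): Ring mark, 20 mm across, on the plate's top face near its near left corner, at 52 mm from the plate's centre along x and y: the place to press, 36 mm above the bench. If this is the rocking corner, 6 to 10 N tip the plate down here by about 3 mm (0.04 rad) and it springs back level when let go; a firm corner gives less than 1 mm.
- shim_near_left_top (a point): Centre of the top of the orange shim of the near left corner, a 22 x 22 mm upright key with level top, 50 mm outward along the base's y from that corner's ring mark. Top 46 mm above the bench when up (12 mm over its 36 x 36 mm black guide), 36 mm when fully down (2 mm over the guide).
- shim_near_left (a joint): How far the near left shim is pressed down: 0 up (as found), 0.010 m fully down. Slides down with about 8 N and stays where it is left. Fully down, it raises the packing under its corner by 4 mm.
- corner_near_right (a point): Ring mark, 20 mm across, on the plate's top face near its near right corner, at 52 mm from the plate's centre along x and y: the place to press, 36 mm above the bench. If this is the rocking corner, 6 to 10 N tip the plate down here by about 3 mm (0.04 rad) and it springs back level when let go; a firm corner gives less than 1 mm.
- shim_near_right_top (a point): Centre of the top of the orange shim of the near right corner, a 22 x 22 mm upright key with level top, 50 mm outward along the base's y from that corner's ring mark. Top 46 mm above the bench when up (12 mm over its 36 x 36 mm black guide), 36 mm when fully down (2 mm over the guide).
- shim_near_right (a joint): How far the near right shim is pressed down: 0 up (as found), 0.010 m fully down. Slides down with about 8 N and stays where it is left. Fully down, it raises the packing under its corner by 4 mm.
- corner_far_left (a point): Ring mark, 20 mm across, on the plate's top face near its far left corner, at 52 mm from the plate's centre along x and y: the place to press, 36 mm above the bench. If this is the rocking corner, 6 to 10 N tip the plate down here by about 3 mm (0.04 rad) and it springs back level when let go; a firm corner gives less than 1 mm.
- shim_far_left_top (a point): Centre of the top of the orange shim of the far left corner, a 22 x 22 mm upright key with level top, 50 mm outward along the base's y from that corner's ring mark. Top 46 mm above the bench when up (12 mm over its 36 x 36 mm black guide), 36 mm when fully down (2 mm over the guide).
- shim_far_left (a joint): How far the far left shim is pressed down: 0 up (as found), 0.010 m fully down. Slides down with about 8 N and stays where it is left. Fully down, it raises the packing under its corner by 4 mm.
- corner_far_right (a point): Ring mark, 20 mm across, on the plate's top face near its far right corner, at 52 mm from the plate's centre along x and y: the place to press, 36 mm above the bench. If this is the rocking corner, 6 to 10 N tip the plate down here by about 3 mm (0.04 rad) and it springs back level when let go; a firm corner gives less than 1 mm.
- shim_far_right_top (a point): Centre of the top of the orange shim of the far right corner, a 22 x 22 mm upright key with level top, 50 mm outward along the base's y from that corner's ring mark. Top 46 mm above the bench when up (12 mm over its 36 x 36 mm black guide), 36 mm when fully down (2 mm over the guide).
- shim_far_right (a joint): How far the far right shim is pressed down: 0 up (as found), 0.010 m fully down. Slides down with about 8 N and stays where it is left. Fully down, it raises the packing under its corner by 4 mm.
- spring_clamp: Black spring clamp with orange jaw tips, 80 x 165 x 22 mm, lying on the bench; origin under its middle. Bystander.
- small_slate: Small dark slate piece, 50 x 63 x 8 mm, on the bench to the right of the jig; origin under its middle. Bystander.
- gable_slate: Small dark slate piece with a peaked edge, 45 x 60 x 8 mm, on the bench to the left of the jig; origin under its middle. Bystander.
- pencil: Red carpenter's pencil, 12 x 178 x 8 mm, along its own y; origin under its middle; on the bench just in front of the jig. Bystander.

How it is judged:
On the way, in this order (a step that is already met when the one before it is completed fails the run):
1. the rocking corner is pressed with the fingers until the plate visibly dips there, all shims still up (angle between plate_centre's own z axis and vertical above 0.025 rad and contact force between the fingers and jig_base above 1 N and value of joint each of shim_near_left, shim_near_right, shim_far_left, shim_far_right below 0.002 m), for 0.05 s.
2. one shim is fully down, the other three are up, and the plate is level (((value of joint shim_near_left above 0.0085 m and value of joint each of shim_near_right, shim_far_left, shim_far_right below 0.002 m) or (value of joint each of shim_near_left, shim_far_left, shim_far_right below 0.002 m and value of joint shim_near_right above 0.0085 m) or (value of joint each of shim_near_left, shim_near_right, shim_far_right below 0.002 m and value of joint shim_far_left above 0.0085 m) or (value of joint each of shim_near_left, shim_near_right, shim_far_left below 0.002 m and value of joint shim_far_right above 0.0085 m)) and angle between plate_centre's own z axis and vertical below 0.012 rad), for 0.2 s.
At the end, for the whole second after the job is handed in: Exactly one shim is down (at least 8.5 of its 10 mm), the other three are up (within 2 mm), and the plate is level within 0.012 rad, which is so only when the shim of the rocking corner was pressed (a shim under a firm corner tilts the plate by 0.02 rad or more) (all of step 2); the robot touches nothing.
It fails at once if a thing lying about is moved by more than 20 mm (distance of any of spring_clamp, small_slate, gable_slate, pencil from where it was at the start of the episode above 0.02 m).
It fails at once if the plate is lifted or wrenched (its centre moves by more than 8 mm) (distance of plate_centre from where it was at the start of the episode above 0.008 m).
It also fails if it takes over 51 s, if anything falls off the work surface, if the arm or the gripper's body presses on something with over 40 N, if the wrist force passes 120 N, or if a joint passes its speed limit or range.

## Working session

There is one attempt and no reset: what is moved stays moved. The work goes in short steps, Python scripts to look and compute and a tool call to move; the robot and the scene stay as the last step left them, time stands still between calls to the robot, and variables do not carry over. Pictures are saved under pics/ and viewed, at most 10 in all, crops included, and the job is handed in when it is done.

Besides the shell and the picture viewer there is one more tool, called after "Call:" by a JSON object that holds its "name" and its "arguments", one argument or row to a line. step_arm: Moves the arm, as the interface text tells. Its arguments: {"type":"object","properties":{"rows":{"type":"array"}},"required":["rows"]}

```bash
mkdir -p pics
cat > h.py <<'E'
import numpy as np, cv2
from scipy.spatial.transform import Rotation as R
from workcell import *
def ray(cam,uv):
    c=calibration(cam); A=np.array(c["attitude"],float)
    M=A if A.shape==(3,3) else R.from_rotvec(A).as_matrix()
    d=M@np.array([(uv[0]-c["cx"])/c["fx"],(uv[1]-c["cy"])/c["fy"],1]); return np.array(c["eye"]),d
def at(cam,uv,z):
    e,d=ray(cam,uv); return e+d*(z-e[2])/d[2]
def save(cam,n): cv2.imwrite(f"pics/{n}.png",get_image(cam)[:,:,::-1])
E
python3 - <<'E'
from h import *
s=get_state();print(s)
for cam in("top","scene"):
    print(cam,calibration(cam)); save(cam,cam+"0")
    for n in ["plate_centre"]+[a+"_"+b+c for b in("near_left","near_right","far_left","far_right") for a,c in(("corner",""),("shim","_top"))]:
        z=.046 if "shim" in n else .036
        for r in landmark_of(cam,n)[:1]: print(n,r["score"],r["uv"],at(cam,r["uv"],z).round(4))
E
```

```text
{'clock': 0.0, 'q': array([ 1.14559811e+00,  3.53640040e-01,  1.63408616e+00,  5.26624328e-06,
        1.15520801e+00, -2.37566047e-03]), 'dq': array([-0.00037505,  0.0006734 , -0.00016309,  0.00091657, -0.00032918,
       -0.00134815]), 'joint_efforts': array([ 6.30457671e-04, -5.93851340e+01, -3.34220588e+01,  6.96021644e-02,
        2.35906028e-02, -1.03564805e-04]), 'eef_pos': array([0.25624981, 0.56953578, 0.21388929]), 'eef_rot': array([-6.59174112e-01, -3.07136318e+00,  2.05754083e-03]), 'ft_force': array([-0.42053808, -0.35076621, -0.23872356]), 'moment': array([ 0.02045487, -0.01009383, -0.02042555]), 'grip_force': 0.0, 'grip_width': 0.09207219202965601}
top {'fx': 556.895467762245, 'fy': 556.895467762245, 'cx': 310.75589150003304, 'cy': 236.6678226135459, 'eye': array([0.39931863, 0.10118212, 1.43451017]), 'attitude': array([-2.19735993,  2.17963095, -0.03472861])}
plate_centre 0.97 [259.7, 228.9] [0.4859 0.254  0.036 ]
corner_near_left 0.74 [238.9, 253.8] [0.4228 0.3056 0.036 ]
shim_near_left_top 0.43 [220.5, 250.5] [0.4305 0.3504 0.046 ]
corner_near_right 0.66 [283.5, 248
[... 393 characters left out ...]
 318.4586938081842, 'cy': 245.70456306599965, 'eye': array([1.08314914, 0.34399119, 0.81328472]), 'attitude': array([-1.52643587, -2.11683936,  0.81302685])}
plate_centre 0.87 [374.6, 276.0] [0.4799 0.2641 0.036 ]
corner_near_left 0.92 [395.4, 265.2] [0.4348 0.3019 0.036 ]
shim_near_left_top 0.61 [422.8, 263.7] [0.4196 0.3603 0.046 ]
corner_near_right 0.63 [350.3, 255.6] [0.4391 0.1959 0.036 ]
shim_near_right_top 0.44 [330.0, 245.9] [0.4335 0.1443 0.046 ]
corner_far_left 0.8 [384.1, 299.3] [0.5349 0.2985 0.036 ]
shim_far_left_top 0.61 [412.7, 305.4] [0.5384 0.3594 0.046 ]
corner_far_right 0.92 [336.9, 289.2] [0.5411 0.1945 0.036 ]
shim_far_right_top 0.47 [316.4, 282.1] [0.5438 0.1481 0.046 ]
```

Run:
```python
from h import *
t=cv2.imread("pics/top0.png");s=cv2.imread("pics/scene0.png")
cv2.imwrite("pics/c0.png",cv2.resize(t[170:290,180:340],None,fx=5,fy=5,interpolation=cv2.INTER_CUBIC))
cv2.imwrite("pics/c1.png",s)
for cam,im in(("top",t),("scene",s)):
    h=cv2.cvtColor(im,cv2.COLOR_BGR2HSV); m=cv2.inRange(h,(5,120,80),(25,255,255))
    n,_,st,c=cv2.connectedComponentsWithStats(m)
    for i in range(1,n):
        if st[i,4]>15: print(cam,st[i],c[i].round(1),at(cam,c[i],.046).round(4))
```

```text
top [215 207   9   9  80] [219. 211.] [0.5297 0.3559 0.046 ]
top [296 206   9   9  81] [300. 210.] [0.5335 0.1525 0.046 ]
top [468 224   8   6  32] [471.3 226.3] [ 0.4958 -0.2741  0.046 ]
top [215 248   9   9  79] [219.  252.1] [0.4264 0.3541 0.046 ]
top [296 248   9   8  72] [300.  251.5] [0.4296 0.1515 0.046 ]
scene [588 133  23  10  59] [599.2 137.2] [-0.2292  0.7769  0.046 ]
scene [328 243  11   9  68] [332.6 247.2] [0.4355 0.1514 0.046 ]
scene [415 263  10   9  74] [419.4 267. ] [0.4315 0.3547 0.046 ]
scene [314 276  12  10  84] [319.3 280.9] [0.5387 0.1531 0.046 ]
scene [406 299  12  12 101] [411.4 304.1] [0.536  0.3562 0.046 ]
```

View pics/c0.png

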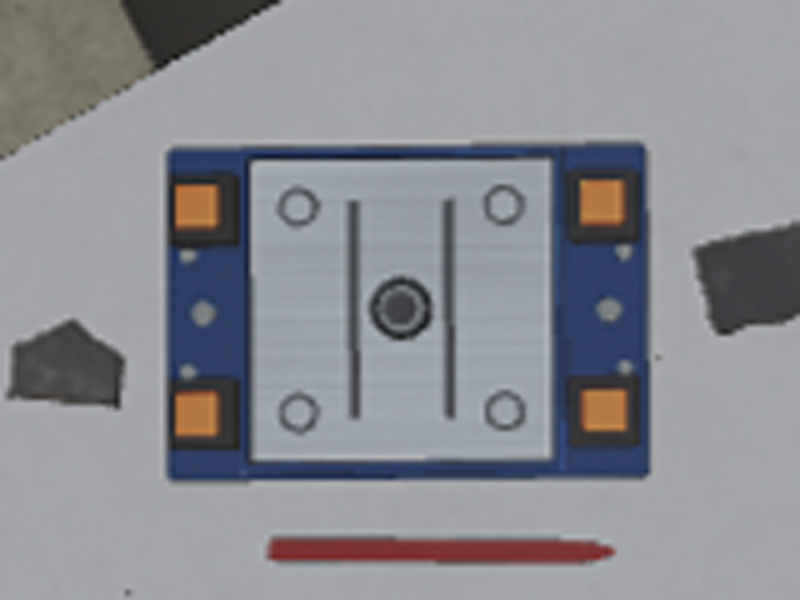

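View pics/c1.png

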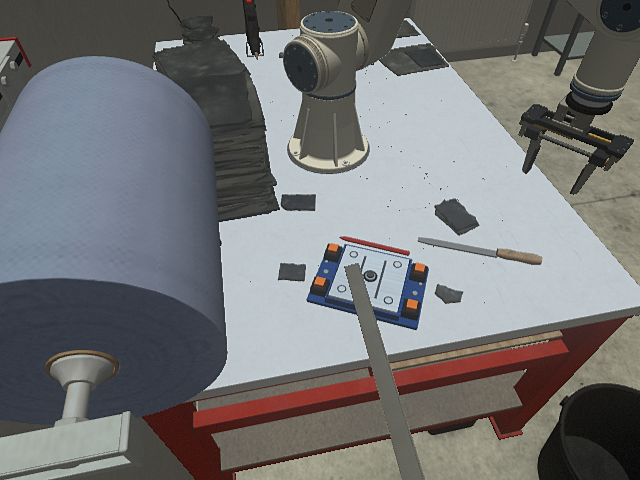

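View pics/top0.png

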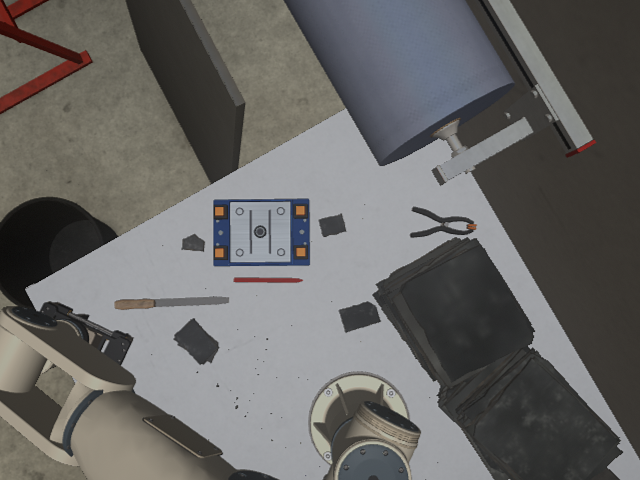

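Run:
```python
from h import *
# fuse orange centroids by triangulation-ish: print rays for the bar tip at several heights
for uv in((351,265),(372,345),(410,478)):
    print([at("scene",uv,z).round(3) for z in(.05,.2,.4,.6)])
s=get_state();print(R.from_rotvec(s["eef_rot"]).as_matrix().round(3))
im=cv2.imread("pics/top0.png")[170:290,180:340]
im=cv2.resize(im,None,fx=5,fy=5,interpolation=cv2.INTER_CUBIC)
for (u,v) in((298,207),(504,205),(298,412),(505,411),(401,308)):
    uv=((u+.5)/5-.5+180,(v+.5)/5-.5+170);print(np.round(uv,1),at("top",uv,.046 if u==401 else .036).round(4))
```

```text
[array([0.477, 0.208, 0.05 ]), array([0.596, 0.234, 0.2  ]), array([0.755, 0.27 , 0.4  ]), array([0.914, 0.306, 0.6  ])]
[array([0.657, 0.301, 0.05 ]), array([0.741, 0.31 , 0.2  ]), array([0.852, 0.321, 0.4  ]), array([0.964, 0.332, 0.6  ])]
[array([0.867, 0.415, 0.05 ]), array([0.909, 0.401, 0.2  ]), array([0.966, 0.383, 0.4  ]), array([1.023, 0.364, 0.6  ])]
[[-0.912  0.41  -0.   ]
 [ 0.41   0.912 -0.   ]
 [ 0.    -0.    -1.   ]]
[239.2 211. ] [0.5308 0.3065 0.036 ]
[280.4 210.6] [0.5326 0.2023 0.036 ]
[239.2 252. ] [0.4273 0.3049 0.036 ]
[280.6 251.8] [0.4287 0.2006 0.036 ]
[259.8 231.2] [0.4796 0.2526 0.046 ]
```

Call:
{"name": "step_arm", "arguments": {
  "rows": [
    [[-0.2655,-0.171,0.1],-25,0],
    [[-0.2655,-0.171,0.1],-25,0],
    [[-0.2655,-0.171,0.1],-25,0],
    [[-0.2655,-0.171,0.1],-25,0],
    [[-0.2655,-0.171,0.1],-25,0],
    [[-0.2655,-0.171,0.1],-25,0],
    [[-0.2655,-0.171,0.1],-25,0],
    [[-0.2655,-0.171,0.1],-25,0],
    [[-0.2655,-0.171,0.1],-25,0],
    [[-0.2655,-0.171,0.1],-25,0]
  ]
}}

```text
clock: 2.0
eef_pos: [0.4283, 0.306, 0.115]
eef_rot: [-0.022, 3.141, 0.001]
ft_force: [-0.0, 0.3, -1.2]
grip_width: 0.0137
grip_force: 0.0
```

Call:
{"name": "step_arm", "arguments": {
  "rows": [
    [[0,-0.001,0.04],0,0],
    [[0,-0.001,0.072],0,0],
    [[0,-0.001,0.074],0,0],
    [[0,-0.001,0.074],0,0],
    [[0,-0.001,0.074],0,0]
  ]
}}

```text
clock: 2.5
eef_pos: [0.4291, 0.3053, 0.0421]
eef_rot: [-0.023, 3.14, 0.002]
ft_force: [-0.0, -0.6, 0.5]
grip_width: 0.0007
grip_force: 0.0
```

Call:
{"name": "step_arm", "arguments": {
  "rows": [
    [[0,0,0.002],0,0],
    [[0,0,0.004],0,0],
    [[0,0,0.005],0,0],
    [[0,0,0.005],0,0],
    [[0,0,0.005],0,0]
  ]
}}

```text
clock: 3.0
eef_pos: [0.4287, 0.3043, 0.0359]
eef_rot: [-0.021, 3.141, 0.001]
ft_force: [-0.3, 1.2, 2.3]
grip_width: 0.0002
grip_force: 1.1
```

Call:
{"name": "step_arm", "arguments": {
  "rows": [
    [[0,0,0.001],0,0],
    [[0,0,0.001],0,0],
    [[0,0,0.001],0,0]
  ]
}}

```text
clock: 3.3
eef_pos: [0.4286, 0.3044, 0.0348]
eef_rot: [-0.021, 3.141, 0.001]
ft_force: [-0.2, 2.2, 3.7]
grip_width: 0.0002
grip_force: 2.3
```

Call:
{"name": "step_arm", "arguments": {
  "rows": [
    [[0,0,0.001],0,0],
    [[0,0,0.001],0,0],
    [[0,0,0.001],0,0]
  ]
}}

```text
clock: 3.6
eef_pos: [0.4286, 0.3045, 0.0338]
eef_rot: [-0.021, 3.141, 0.001]
ft_force: [-1.7, 2.8, 7.1]
grip_width: -0.0
grip_force: 3.2
```

Call:
{"name": "step_arm", "arguments": {
  "rows": [
    [[0,0,0.001],0,0],
    [[0,0,0.001],0,0],
    [[0,0,0.001],0,0]
  ]
}}

```text
clock: 3.9
eef_pos: [0.4286, 0.3045, 0.0333]
eef_rot: [-0.021, 3.141, 0.001]
ft_force: [-3.5, 2.6, 12.4]
grip_width: 0.0003
grip_force: 6.3
```

Run:
```python
from h import *
for i in range(4):
    s=get_state();print(s["eef_pos"].round(4),s["ft_force"].round(1))
    save("top","p")
```

```text
[0.4286 0.3045 0.0333] [-3.5  2.6 12.4]
[0.4286 0.3045 0.0333] [-3.3  2.7 12.3]
[0.4285 0.3045 0.0333] [-4.1  1.8 12.6]
[0.4285 0.3045 0.0333] [-3.3  2.3 12.7]
```

Call:
{"name": "step_arm", "arguments": {
  "rows": [
    [[0,0,-0.03],0,0],
    [[0,-0.05,-0.03],0,0],
    [[0,-0.1045,-0.03],0,0],
    [[0,-0.1045,-0.03],0,0],
    [[0,-0.1045,-0.03],0,0],
    [[0,-0.1045,-0.005],0,0],
    [[0,-0.1045,-0.003],0,0],
    [[0,-0.1045,-0.003],0,0],
    [[0,-0.1045,-0.003],0,0]
  ]
}}

```text
clock: 5.0
eef_pos: [0.4316, 0.2008, 0.0362]
eef_rot: [-0.024, 3.139, 0.0]
ft_force: [3.0, -3.6, 9.2]
grip_width: 0.0004
grip_force: 4.3
```

Call:
{"name": "step_arm", "arguments": {
  "rows": [
    [[0,0,0.001],0,0],
    [[0,0,0.001],0,0],
    [[0,0,0.001],0,0]
  ]
}}

```text
clock: 5.3
eef_pos: [0.4317, 0.2009, 0.0361]
eef_rot: [-0.024, 3.139, 0.0]
ft_force: [-0.5, -6.5, 23.6]
grip_width: 0.0006
grip_force: 11.7
```

Call:
{"name": "step_arm", "arguments": {
  "rows": [
    [[0,0,0.001],0,0],
    [[0,0,0.001],0,0],
    [[0,0,0.001],0,0]
  ]
}}

```text
clock: 5.6
eef_pos: [0.4317, 0.2009, 0.036]
eef_rot: [-0.024, 3.138, 0.001]
ft_force: [-3.9, -7.9, 38.7]
grip_width: 0.0003
grip_force: 19.1
```

Call:
{"name": "step_arm", "arguments": {
  "rows": [
    [[0,0,-0.03],0,0],
    [[0,0.05,-0.03],0,0],
    [[0,0.1045,-0.03],0,0],
    [[0,0.1045,-0.03],0,0],
    [[0,0.1045,-0.03],0,0],
    [[0,0.1045,-0.005],0,0],
    [[0,0.1045,0.001],0,0],
    [[0,0.1045,0.002],0,0],
    [[0,0.1045,0.002],0,0],
    [[0,0.1045,0.002],0,0]
  ]
}}

```text
clock: 6.6
eef_pos: [0.4281, 0.3039, 0.0331]
eef_rot: [0.02, -3.141, -0.001]
ft_force: [-7.0, 0.8, 21.7]
grip_width: 0.0006
grip_force: 11.1
```

Run:
```python
from h import *
s=get_state();print(s["eef_pos"].round(4),s["ft_force"].round(1))
```

```text
[0.4281 0.3039 0.0331] [-7.   0.8 21.7]
```

Call:
{"name": "step_arm", "arguments": {
  "rows": [
    [[0,0,-0.03],0,0],
    [[0,0,-0.03],0,0],
    [[0,0.05,-0.03],0,0],
    [[0,0.05,-0.03],0,0],
    [[0,0.05,-0.03],0,0],
    [[0,0.05,-0.018],0,0],
    [[0,0.05,-0.014],0,0],
    [[0,0.05,-0.01],0,0],
    [[0,0.05,-0.007],0,0],
    [[0,0.05,-0.004],0,0]
  ]
}}

```text
clock: 7.6
eef_pos: [0.4275, 0.3529, 0.0359]
eef_rot: [0.02, -3.14, 0.002]
ft_force: [-12.0, -9.7, 57.2]
grip_width: 0.0003
grip_force: 28.8
```

Call:
{"name": "step_arm", "arguments": {
  "rows": [
    [[0,0,0.001],0,0],
    [[0,0,0.001],0,0],
    [[0,0,0.001],0,0]
  ]
}}

```text
clock: 7.9
eef_pos: [0.4274, 0.3528, 0.0361]
eef_rot: [0.02, -3.14, 0.002]
ft_force: [-7.2, -6.2, 32.5]
grip_width: 0.0007
grip_force: 15.8
```

Call:
{"name": "step_arm", "arguments": {
  "rows": [
    [[0,0,-0.05],0,0],
    [[0,0,-0.1],0,0],
    [[0.05,0.05,-0.14],0,0],
    [[0.08,0.1,-0.15],0,0],
    [[0.1,0.15,-0.15],0,0],
    [[0.1,0.2,-0.15],0,0],
    [[0.1,0.2,-0.15],0,0],
    [[0.1,0.2,-0.15],0,0],
    [[0.1,0.2,-0.15],0,0]
  ]
}}

```text
clock: 8.8
eef_pos: [0.3247, 0.5517, 0.1831]
eef_rot: [0.023, -3.14, 0.004]
ft_force: [0.0, -1.2, -0.1]
grip_width: 0.0004
grip_force: 0.0
```

Run:
```python
from h import *
save("scene","s2");save("top","t2")
s=cv2.imread("pics/s2.png")[225:340,295:450];t=cv2.imread("pics/top0.png")
t2=cv2.imread("pics/t2.png")[190:290,180:335]
cv2.imwrite("pics/c2.png",cv2.resize(np.vstack([s,t2]),(430,596),interpolation=cv2.INTER_CUBIC))
print(get_state()["ft_force"])
```

```text
[ 0.46908115 -0.816823   -0.21141522]
```

View pics/c2.png

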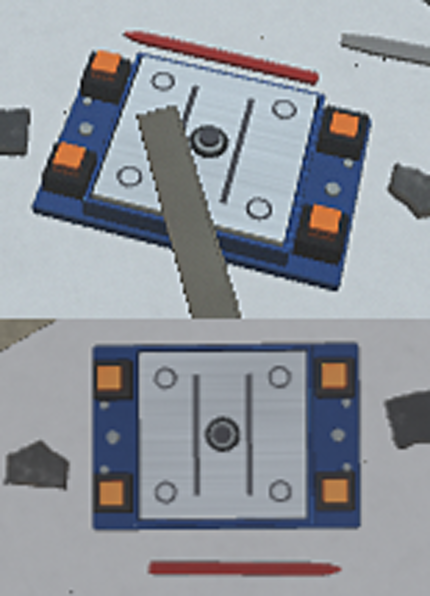

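The crops show the near-left shim (345,125 in the upper crop) sunk into its guide and the other three standing proud. The plate looks level, and the pencil and slates are where they were.

```bash
python3 -c "
from workcell import *
print(close_job())"
```

```text
the job is handed in; nothing more can be done
None
```

The near-left corner was the one that rocked (it dipped about 3 mm, while near-right was firm; I did not press the far two), so I pressed its shim fully down to 36 mm, left the other three up, moved the arm clear and handed the job in; no verdict came back.

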